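# Fill the washing-up caddy

## Robot

A 6-joint arm with a two-finger parallel gripper is mounted at the origin on the work surface. World frame = base frame: x ahead of the robot, y to its left, z up, the work surface at z = 0. Lengths are in m, angles in rad, forces in N, time in s.
With the tool pointing down it reaches from about 0.25 to 0.775 m from the base axis. Payload 8.9 kg.
Tool frame: the origin (TCP) lies at the centre of the arm's flange, where the gripper is bolted on; the fingertips stand 173 mm ahead of it and the grasp point (between the pads) lies 155 mm ahead of it; x points along the fingers, y is the direction in which the jaws open and shut, and the axes are right-handed (so a half turn about x gives the same grasp; the last joint's range is limited). The gripper opens to 85 mm and grips with 20 to 120 N. Pads are 22 mm wide; open, the fingers measure 114 mm over their backs; the gripper's body (76 mm by 85 mm) begins 54 mm behind the grasp point. The pads swing forward as they close: fully open they stand 13 mm farther back than shut.
Start: joints at [-1.465, 0.291, -0.153, 1.127, 0, 1.431], TCP at [0.127, -0.509, 0.405] pointing down, gripper open.
Joint ranges: [-2.52, 2.52], [-0.91, 1.74], [-1.3, 1.37], [-1.96, 2.02], [-1.52, 1.47], [-3.14, 3.14]. Speed limits (rad/s): [2.22, 2.22, 2.79, 3.14, 3.14, 3.14].

## Interface

Orientations are given as a unit quaternion [w, x, y, z].
In Python, from workcell import telemetry, read_camera, arm gives the robot as it stands.
- The arm moves only by the tool step_arm, never from a script. Its argument "commands" is a list of rows, each an object with "dp": the shift along the tool's x, y, z as a fraction of full scale, a list of three; "turn": the turn about the tool's x as a fraction of full scale. In form: [{"dp": [dx, dy, dz], "turn": turn}, ...]. A call has 1 to 5 rows; each row is the pose to reach, as a shift and turn from the pose measured when the call began, along the tool's axes at that moment; what a row does not reach only later rows make up. Full scale, the value 1, is 0.1 m for a shift and 30 degrees for a turn. A row lasts 1/8 s, in which the tool goes at most 62.5 mm and 10.7 degrees, less where a joint would pass 70% of its speed; a pose out of reach is approached as far as the arm can. A call with a number of a shift or a turn outside -1 to 1 is refused whole. A call with a gripper value outside its range is refused whole. "gripper" is the gripper command: -1 is shut, 1 is fully open, values between are in proportion, set as the call begins (left out, the last holds). The fingers move at their own pace and stop on an object; "squeeze" is the grip in N (left out, the last holds). Time passes only in rows, so rows that repeat a pose let the fingers close. It gives the time, the measured TCP pose, the force and the opening at its end, in the units of the state.
- telemetry.read_state(): the state, without advancing time (a new reading comes with each control period).
- read_camera(name): name is "scene" or "top"; returns a dict with "frame" (420x560x3 uint8, red, green, blue), "fx", "fy", "cx", "cy" (pixels), "camera_from_world" (4x4, takes a point from world to camera coordinates). Camera axes: x right, y down, z forward; pixel columns grow to the right and rows downward; lengths in m; the calibration is good to about 2 mm. A picture is of the moment at which its call begins. There is no depth.
- arm.sign_off(): hands the job in, once; it reports no verdict.
The state is a dict: "clock": time; "qpos": joint angles; "dq": joint speeds; "effort": joint torques, N m; "tcp_pos": TCP position; "orientation": TCP orientation; "contact_force": force on the tool from outside, world axes, zero at the start; "wrist_torque": the same for the moment, N m; "finger_gap": opening from 0.0 (shut) to 1.0 (fully open).
Only numpy, scipy, OpenCV 4.12 (cv2) and the standard library are available. Lean on these libraries where they do the work, as an engineer would, in place of code of your own. Each camera call takes 0.05 s, during which the arm holds its last target. There are 200 camera calls.

## Task

Put the four washing-up things into their holders in the steel caddy tray: the oblong yellow detergent bottle upright in the deep oblong pocket, the palm brush bristles down in the round cup, the silicone pot scraper flat in the plain square dish with its grip up, and the soap bar flat on the ribbed dish. Set each one down on the floor or ribs of its holder without dropping it, and let go. The round sauce bottle with the pointed nozzle and the steel dough cutter are for cooking: leave them where they stand.

Things in the scene. Friction and masses are not known exactly. Their poses are not given: they have to be found in the camera images.
- detergent_mid (a point): Detergent bottle: yellow plastic, oblong in plan with flat sides, 68 mm (its x) by 42 mm (its y), 112 mm tall: straight body up to 88 mm, then a narrower shoulder and a small round white cap 26 mm across. Point: its centre, 56 mm above its underside; z up. About 0.25 kg. Grip it across the 42 mm.
- brush_mid (a point): Palm dish brush standing on its bristles: round, light wood; stiff bristles and wooden head 62 mm across up to 34 mm, 20 mm neck, then a 36 mm wide round knob from 46 to 72 mm above the underside. Point: on its axis, 36 mm above its underside; z up. About 0.09 kg. Grip it by the knob.
- scraper_mid (a point): Pot scraper of dark hard silicone lying flat: plate 80 mm (its x) by 54 mm (its y), 6 mm thick, with an upright grip rib 72 mm long and 14 mm thick along its middle (along x), top 38 mm above the underside. Point: its centre, 19 mm above its underside; z up. About 0.07 kg. Grip it across the rib.
- soap_mid (a point): Bar of dish soap, cream, rounded block 74 mm (its x) by 44 mm (its y), 32 mm high. Point: its centre, 16 mm above its underside; z up. About 0.11 kg. Grip it across the 44 mm.
- pocket: White plastic holder, 104 mm square, fixed in the caddy. Origin: centre of its underside, 5 mm above the counter; x, y along its sides, z up. The tallest holder (35 mm): an oblong pocket 92 mm (its x) by 66 mm (its y), its floor 4 mm above the origin, with broad walls 19 mm thick along the long sides and 6 mm at the ends. For the detergent bottle, which stands in it long side along x.
- round_cup: White plastic holder, 104 mm square, fixed in the caddy. Origin: centre of its underside, 5 mm above the counter; x, y along its sides, z up. 24 mm high with a round hole 86 mm across in the middle, its floor 4 mm above the origin. For the brush.
- flat_dish: White plastic holder, 104 mm square, fixed in the caddy. Origin: centre of its underside, 5 mm above the counter; x, y along its sides, z up. Low square dish with a plain flat floor 98 mm square, 4 mm above the origin, and a 3 mm thick rim up to 11 mm. For the scraper, long side along x or y.
- soap_dish: White plastic holder, 104 mm square, fixed in the caddy. Origin: centre of its underside, 5 mm above the counter; x, y along its sides, z up. Low dish with four raised ribs that run along its x; the rib tops, on which the soap lies, are 8 mm above the origin; rim up to 11 mm; 98 mm (its x) by 84 mm (its y) inside. For the soap, long side along x.
- sauce_mid (a point): Sauce bottle, to be left alone: yellow plastic too, but round, 50 mm across, with a pointed cone nozzle, 122 mm tall. Point: on its axis, 61 mm above its underside.
- cutter_mid (a point): Dough cutter, to be left alone: lies flat, steel blade 100 mm (its x) by 68 mm (its y), 4 mm thick, with a dark handle bar 18 mm wide and 20 mm high along one long edge (+y), not the middle. Point: centre of the blade in plan, 10 mm above its underside.
Not all that is in view belongs to the job. Leave any pink look-alike of the part that bears scraper_mid alone.

How it is judged:
At the end, for the whole second after the job is handed in: Each of the four things rests inside its own holder: centre within 20 mm of the holder's centre in plan (26 mm for the scraper and the soap), down on the floor or ribs within 4 mm, upright or flat within 0.12 rad, at rest. Sauce bottle and dough cutter within 30 mm of where they started (horizontal distance between detergent_mid and pocket below 0.02 m and z of detergent_mid in the frame of pocket below 0.064 m and angle between each of detergent_mid, brush_mid, scraper_mid, soap_mid's own z axis and vertical below 0.12 rad and linear speed of each of detergent, brush, scraper, soap below 0.02 m/s and horizontal distance between brush_mid and round_cup below 0.02 m and z of brush_mid in the frame of round_cup below 0.044 m and horizontal distance between scraper_mid and flat_dish below 0.026 m and z of scraper_mid in the frame of flat_dish below 0.027 m and horizontal distance between soap_mid and soap_dish below 0.026 m and z of soap_mid in the frame of soap_dish below 0.028 m and distance of each of sauce_mid, cutter_mid from where it was at the start of the episode below 0.03 m); the robot touches nothing.
It fails at once if the sauce bottle or the dough cutter is shifted by more than 30 mm or knocked over (distance of any of sauce_mid, cutter_mid from where it was at the start of the episode above 0.03 m).
It fails at once if a washing-up thing is dropped from more than about 40 mm, or thrown (over 0.9 m/s while not touched by the fingers) ((linear speed of detergent above 0.9 m/s and contact force between the fingers and detergent below 0.1 N) or (linear speed of brush above 0.9 m/s and contact force between the fingers and brush below 0.1 N) or (linear speed of scraper above 0.9 m/s and contact force between the fingers and scraper below 0.1 N) or (linear speed of soap above 0.9 m/s and contact force between the fingers and soap below 0.1 N)).
It also fails if it takes over 120 s, if anything falls off the work surface, if the arm or the gripper's body presses on something with over 40 N, if the wrist force passes 120 N, or if a joint passes its speed limit or range.

## Working session

There is one attempt and no reset: what is moved stays moved. The work goes in short steps, Python scripts to look and compute and a tool call to move; the robot and the scene stay as the last step left them, time stands still between calls to the robot, and variables do not carry over. Pictures are saved under pics/ and viewed, about 12 in all and at most 16, crops included, and the job is handed in when it is done.

Besides the shell and the picture viewer there is one more tool, called after ">>>" as name(argument=value, ...) on one line, values as JSON. step_arm: Moves the arm, as the interface text tells. Shift numbers are shares of 0.1 m and turn numbers shares of 30 degrees, none past 1 either way. Its arguments: {"type":"object","properties":{"commands":{"type":"array"},"gripper":{"type":"number"},"squeeze":{"type":"number"}},"required":["commands"]}

```bash
mkdir -p pics; ls; python3 - <<'E'
from workcell import telemetry, read_camera
import cv2,numpy as np
for n in("top","scene"):
    c=read_camera(n); cv2.imwrite(f"pics/{n}0.png",cv2.resize(c["frame"][:,:,::-1],(784,588),interpolation=cv2.INTER_CUBIC))
    print(n,c["fx"],c["fy"],c["cx"],c["cy"],np.round(c["camera_from_world"],4).tolist())
print(telemetry.read_state())
E
```

```text
pics
top 407.6260611911436 407.6260611911436 280.0694038336714 210.52356840773692 [[-0.0267, -0.9996, -0.0031, 0.033], [-0.9945, 0.0269, -0.101, 0.4778], [0.1011, 0.0004, -0.9949, 0.9379], [0.0, 0.0, 0.0, 1.0]]
scene 432.4968923765777 432.4968923765777 276.65175258702016 205.3806393333626 [[-0.3616, 0.9322, 0.0132, 0.1567], [0.5495, 0.2245, -0.8048, -0.1994], [-0.7532, -0.2837, -0.5934, 1.4027], [0.0, 0.0, 0.0, 1.0]]
{'clock': 0.1, 'qpos': array([-1.46528158e+00,  2.91200014e-01, -1.54050241e-01,  1.12675237e+00,
       -2.16840740e-05,  1.43152726e+00]), 'dq': array([ 0.00045738, -0.00133881,  0.00017919, -0.00153525, -0.00021658,
        0.00106812]), 'effort': array([ 1.58391962e-03, -5.37979388e+01,  3.31918466e+01,  9.40526545e-03,
       -2.00509421e-04,  2.70808165e-06]), 'tcp_pos': array([ 0.12722609, -0.50913651,  0.40420229]), 'orientation': array([-0.08590167, -0.70181664, -0.08675479,  0.70181758]), 'contact_force': array([ 0.1094974 , -0.14644487, -0.32514021]), 'wrist_torque': array([-0.01036376,  0.02447149,  0.00151892]), 'finger_gap': 0.9985723041975734}
```

View pics/top0.png

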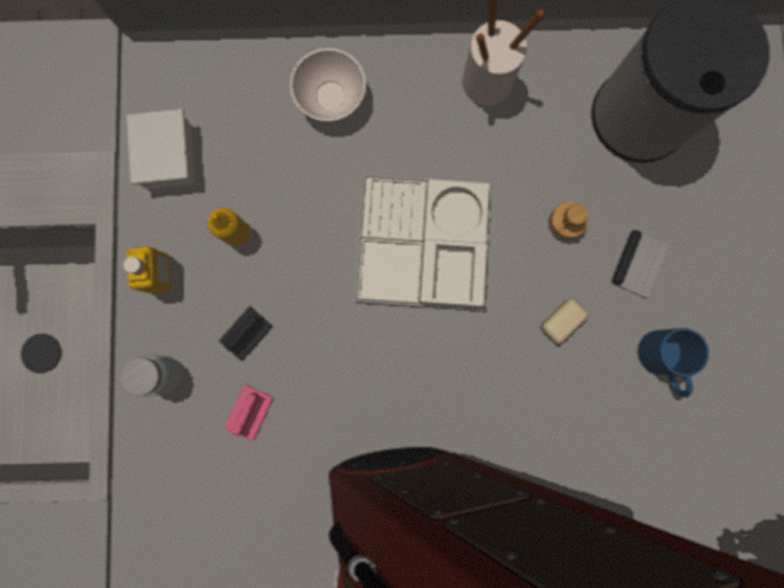

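View pics/scene0.png

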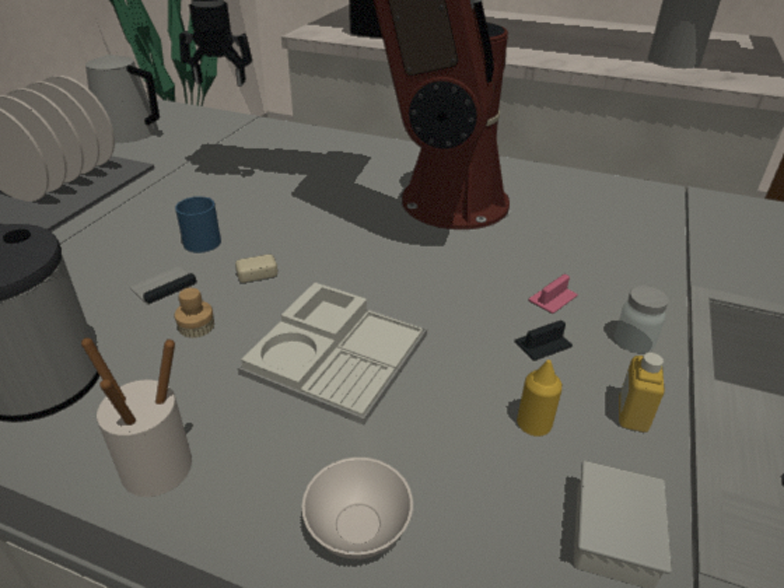

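The top view (784 px wide) shows the candidates:

- **Detergent bottle:** the oblong yellow bottle with a white cap at (145,270). It could be confused with the round sauce bottle at (228,226).
- **Scraper:** the dark one at (246,333). The pink look-alike is at (249,413), and the cutter with a dark handle is at (640,263).
- **Brush:** at (571,219).
- **Soap:** at (565,321). The white box at (157,147) is something else.
- **Holders:** soap dish (395,210), round cup (457,211), flat dish (391,271), pocket (455,273).

By the description I choose the white-capped bottle and the dark scraper. I'll check these in one crop and fit the poses.

```bash
cat > h.py <<'E'
from workcell import telemetry, read_camera
import cv2,numpy as np
from scipy.optimize import minimize
def proj(c,P):
    T=c["camera_from_world"]; q=np.asarray(P)@T[:3,:3].T+T[:3,3]
    return np.c_[c["fx"]*q[:,0]/q[:,2]+c["cx"],c["fy"]*q[:,1]/q[:,2]+c["cy"]]
def unproj(c,uv,z):
    T=c["camera_from_world"]; R=T[:3,:3]; o=-R.T@T[:3,3]
    d=R.T@np.array([(uv[0]-c["cx"])/c["fx"],(uv[1]-c["cy"])/c["fy"],1]); return (o+d*(z-o[2])/d[2])[:2]
def box(lx,ly,z0,z1): return np.array([[x*lx/2,y*ly/2,z] for x in(-1,1) for y in(-1,1) for z in(z0,z1)])
def cyl(d,z0,z1): return np.array([[d/2*np.cos(a),d/2*np.sin(a),z] for a in np.linspace(0,6.28,24) for z in(z0,z1)])
M={"detergent":[box(.068,.042,0,.088),np.r_[box(.05,.03,.088,.099)]],"brush":[cyl(.062,0,.034),cyl(.02,.034,.046),cyl(.036,.046,.072)],
 "scraper":[box(.08,.054,0,.006),box(.072,.014,0,.038)],"soap":[box(.074,.044,0,.032)]}
def mask(c,n):
    h=cv2.cvtColor(c["frame"],cv2.COLOR_RGB2HSV).astype(int); H,S,V=h[...,0],h[...,1],h[...,2]
    m={"detergent":(S>150)&(H>15)&(H<32)&(V>60),"brush":(S>75)&(H>5)&(H<24)&(V>60),"scraper":(V<52)&(S<110),"soap":(S>35)&(H>15)&(H<35)&(V>110)}[n]
    return m.astype(np.uint8)
def ren(c,n,p,z0=0):
    x,y,t=p; R=np.array([[np.cos(t),-np.sin(t),0],[np.sin(t),np.cos(t),0],[0,0,1]]); im=np.zeros((420*4,560*4),np.uint8)
    for P in M[n]:
        uv=proj(c,P@R.T+[x,y,z0]); cv2.fillConvexPoly(im,cv2.convexHull(np.round(uv*4+1.5).astype(np.int32)),255)
    return cv2.resize(im,(560,420),interpolation=cv2.INTER_AREA)/255.
def fit(cams,n,uv,z0=0,ts=(0,.5,1,1.5,2,2.5)):
    x,y=unproj(cams[0],uv,z0+.02); ms=[]
    for c in cams:
        m=mask(c,n); k=np.zeros_like(m); u=proj(c,[[x,y,z0+.03]])[0]; cv2.circle(k,tuple(int(v) for v in u),48,1,-1)
        _,lab,st,_=cv2.connectedComponentsWithStats(m*k); i=1+np.argmax(st[1:,4]) if len(st)>1 else 0; ms.append((lab==i)&(i>0))
    f=lambda p:1-np.mean([np.minimum(a,b).sum()/np.maximum(a,b).sum() for a,b in((ren(c,n,p,z0),m) for c,m in zip(cams,ms))])
    best=min((minimize(f,[x,y,t],method="Nelder-Mead",options=dict(initial_simplex=[[x,y,t],[x+.02,y,t],[x,y+.02,t],[x,y,t+.4]],xatol=2e-4,fatol=1e-4)) for t in ts),key=lambda r:r.fun)
    return best.x,1-best.fun,ms
E
python3 - <<'E'
from h import *
cams=[read_camera("top"),read_camera("scene")]
g={"detergent":(104,193),"brush":(407,157),"scraper":(175,238),"soap":(403,229)}
ov=[c["frame"][:,:,::-1].copy() for c in cams]
for n,uv in g.items():
    p,s,ms=fit(cams,n,uv); print(n,np.round(p[:2],4),round(np.degrees(p[2]),1),"iou",round(s,3),[int(m.sum()) for m in ms])
    for o,c in zip(ov,cams): cv2.drawContours(o,cv2.findContours((ren(c,n,p)>.5).astype(np.uint8),0,1)[0],-1,(255,0,255),1)
a=cv2.resize(ov[0][110:310,70:490],(800,381),interpolation=cv2.INTER_CUBIC)
cv2.imwrite("pics/fit.png",a)
b=cv2.resize(cams[0]["frame"][115:230,245:360,::-1],(400,400),interpolation=cv2.INTER_CUBIC)
d=cv2.resize(cams[1]["frame"][195:305,165:315,::-1],(400,293),interpolation=cv2.INTER_CUBIC)
cv2.imwrite("pics/tray.png",np.hstack([b,cv2.copyMakeBorder(d,0,107,0,0,0)]))
for uv,z in(((366,178),.016),((490,182),.029),((487,306),.040),((358,301),.016)): print(unproj(cams[0],np.array(uv)/1.4,z))
E
```

```text
detergent [0.5279 0.421 ] 174.6 iou 0.474 [561, 649]
brush [ 0.5989 -0.2851] 178.2 iou 0.787 [581, 585]
scraper [0.422  0.2724] -37.7 iou 0.8 [584, 634]
soap [ 0.4291 -0.2686] 129.0 iou 0.723 [609, 341]
[0.68428512 0.0600319 ]
[ 0.66730258 -0.15246069]
[ 0.45394402 -0.13624442]
[0.47022381 0.07836555]
```

View pics/fit.png

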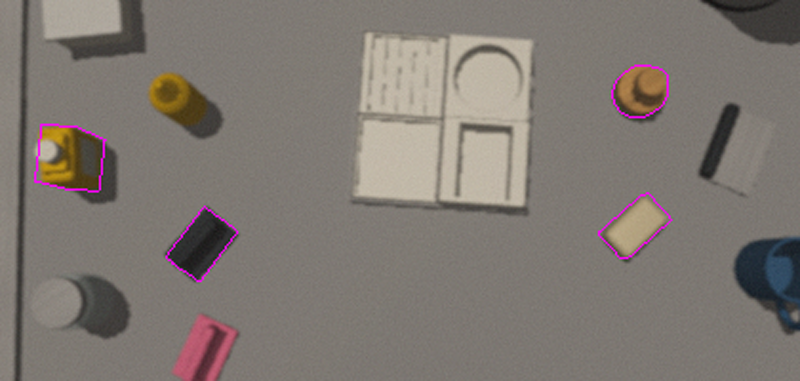

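View pics/tray.png

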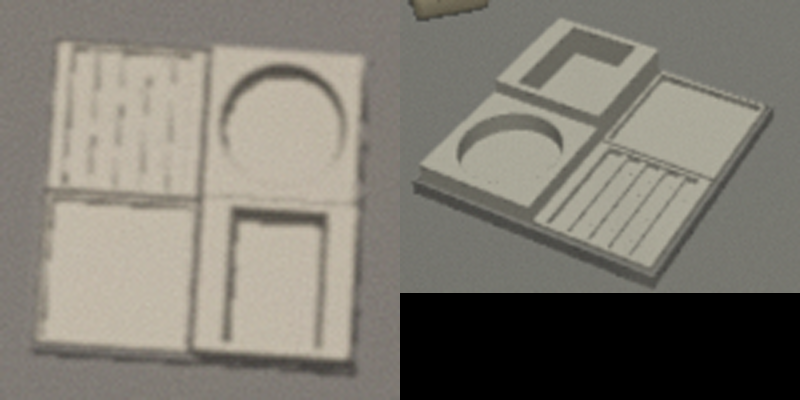

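The crops confirm the choices: oblong bottle with white cap at crop (65,158), dark scraper at (202,244), and the four holders, with soap ribs and the pocket's long side running along world x (about -5°). The detergent fit is weak because its label is grey. I'll zoom in on it once.

```bash
python3 - <<'E'
from h import *
from scipy.spatial.transform import Rotation as Ro
cams=[read_camera("top"),read_camera("scene")]
T,S=cams
# tray fit check
cc=unproj(T,(245+283/3.478,115+128/3.478),.029); pc=unproj(T,(245+279/3.478,115+276/3.478),.040)
print("cup",cc,"pocket",pc,"d",np.linalg.norm(cc-pc))
t=np.radians(-4.8); C=(cc+pc)/2+.053*np.array([-np.sin(t),np.cos(t)]); print("centre",C)
ov=[c["frame"][:,:,::-1].copy() for c in cams]
p=np.array([.528,.421,np.radians(-5.4)])
P=box(.068,.042,0,.088)@Ro.from_euler("z",p[2]).as_matrix().T+[p[0],p[1],0]
out=[]
for c,o,(u,v) in zip(cams,ov,((70,160),(425,245))):
    o=cv2.resize(o[v:v+75,u:u+75],(375,375),interpolation=cv2.INTER_CUBIC); q=(proj(c,P)-[u,v])*5+2
    for i in range(8):
        for j in range(i):
            if bin(i^j).count("1")==1: cv2.line(o,*[tuple(int(x) for x in q[k]) for k in(i,j)],(255,0,255),1)
    out.append(o)
cv2.imwrite("pics/det.png",np.hstack(out))
q=telemetry.read_state()["orientation"]; R=Ro.from_quat(np.r_[q[1:],q[0]]).as_matrix(); print(np.round(R,3))
print("sauce",unproj(T,(249/1.4,238/1.4),0),unproj(T,(225/1.4,220/1.4),.122)) 
E
```

```text
cup [ 0.61562301 -0.09386174] pocket [ 0.51192014 -0.08600625] d 0.10399997061926938
centre [ 0.56820651 -0.03711987]
[[-0.     0.242 -0.97 ]
 [ 0.    -0.97  -0.242]
 [-1.    -0.    -0.   ]]
sauce [0.58736692 0.26750128] [0.59083235 0.2735418 ]
```

View pics/det.png

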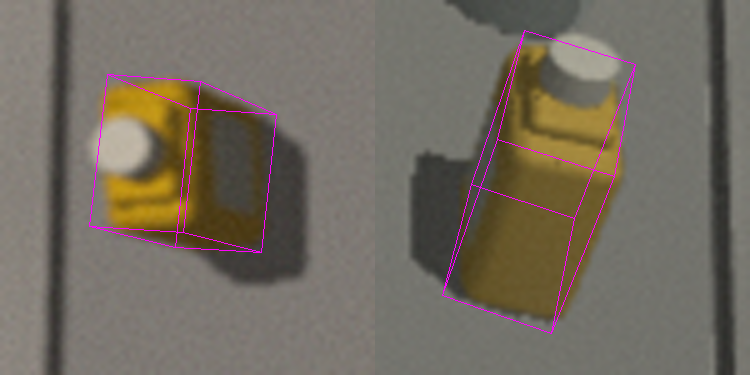

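```bash
python3 - <<'E'
from h import *
T,S=read_camera("top"),read_camera("scene")
print("cap",unproj(T,(70+122/5,160+146/5),.112),unproj(S,(425+211/5,245+53/5),.112))
print("brush knob",unproj(T,(575/1.4,214/1.4),.072))
for n,uv in {"brush":(407,157),"scraper":(175,238),"soap":(403,229)}.items():
    for c in (T,): 
        p,s,ms=fit([c],n,uv); print(n,np.round(p[:2],4),round(np.degrees(p[2]),1),round(s,3))
E
```

```text
cap [0.52668967 0.41950239] [0.52756086 0.42208816]
brush knob [ 0.5973274  -0.28020523]
brush [ 0.5996 -0.2852] 5.9 0.874
scraper [0.4228 0.2727] -41.7 0.733
soap [ 0.4309 -0.2706] 129.0 0.835
```

```bash
cat >> h.py <<'E'
from scipy.spatial.transform import Rotation as Ro
def pose():
    s=telemetry.read_state(); q=s["orientation"]; R=Ro.from_quat(np.r_[q[1:],q[0]]).as_matrix(); return s,np.array(s["tcp_pos"]),R
def plan(*wps):
    """wps: (x,y,z_grasp,jaw_yaw_deg). Prints rounded moves per call, in tool axes."""
    s,p,R=pose(); yaw=np.degrees(np.arctan2(R[1,1],R[0,1])); print("t %.1f pos"%s["clock"],np.round(p-[0,0,.155],4),"yaw %.1f tilt %.3f gap %.3f F"%(yaw,np.hypot(R[0,0],R[1,0]),s["finger_gap"]),np.round(s["contact_force"],1))
    for w in wps:
        g=np.array(w[:3])+[0,0,.155]; dy=(w[3]-yaw+180)%360-180; n=1
        while True:
            st=[]
            for i in range(n):
                a=np.radians(yaw+dy*i/n); d=(g-p)/n; st.append([-d[2]/.1,(d[0]*np.cos(a)+d[1]*np.sin(a))/.1,(d[0]*np.sin(a)-d[1]*np.cos(a))/.1,-dy/n/30])
            if np.abs(st).max()<=1: break
            n+=1
        print(w); [print("  ",np.round(x,2).tolist()) for x in st]; p=g; yaw+=dy
E
python3 -c "
from h import *
plan((.43,-.2695,.11,39),(.43,-.2695,.022,39))"
```

```text
t 0.4 pos [ 0.1273 -0.5093  0.2496] yaw -76.0 tilt 0.000 gap 0.997 F [ 0.2  0.3 -0. ]
(0.43, -0.2695, 0.11, 39)
   [0.35, -0.4, -0.88, -0.96]
   [0.35, 0.07, -0.96, -0.96]
   [0.35, 0.53, -0.81, -0.96]
   [0.35, 0.85, -0.46, -0.96]
(0.43, -0.2695, 0.022, 39)
   [0.88, 0.0, 0.0, -0.0]
```

>>> step_arm(commands=[{"dp":[0.35,-0.4,-0.88],"turn":-0.96},{"dp":[0.35,-0.4,-0.88],"turn":-0.96},{"dp":[0.35,-0.4,-0.88],"turn":-0.96},{"dp":[0.35,-0.4,-0.88],"turn":-0.96}], gripper=1, squeeze=40)

```text
clock: 0.9
tcp_pos: [0.2032, -0.449, 0.3697]
orientation: [-0.258, -0.658, -0.258, 0.658]
contact_force: [0.3, -0.3, 0.2]
finger_gap: 0.997
```

>>> step_arm(commands=[{"dp":[0.35,0.07,-0.96],"turn":-0.96},{"dp":[0.35,0.07,-0.96],"turn":-0.96},{"dp":[0.35,0.07,-0.96],"turn":-0.96},{"dp":[0.35,0.07,-0.96],"turn":-0.96}])

```text
clock: 1.4
tcp_pos: [0.2784, -0.3891, 0.3348]
orientation: [-0.413, -0.574, -0.413, 0.574]
contact_force: [1.0, -0.2, 0.7]
finger_gap: 0.998
```

>>> step_arm(commands=[{"dp":[0.35,0.53,-0.81],"turn":-0.96},{"dp":[0.35,0.53,-0.81],"turn":-0.96},{"dp":[0.35,0.53,-0.81],"turn":-0.96},{"dp":[0.35,0.53,-0.81],"turn":-0.96}])

```text
clock: 1.9
tcp_pos: [0.3545, -0.3297, 0.2999]
orientation: [0.542, 0.455, 0.541, -0.455]
contact_force: [-0.0, -0.1, -0.5]
finger_gap: 1.0
```

>>> step_arm(commands=[{"dp":[0.35,0.85,-0.46],"turn":-0.96},{"dp":[0.35,0.85,-0.46],"turn":-0.96},{"dp":[0.35,0.85,-0.46],"turn":-0.96},{"dp":[0.35,0.85,-0.46],"turn":-0.96},{"dp":[0.35,0.85,-0.46],"turn":-0.96}])

```text
clock: 2.52
tcp_pos: [0.4299, -0.2707, 0.2653]
orientation: [0.637, 0.308, 0.636, -0.308]
contact_force: [0.1, 0.8, -1.0]
finger_gap: 1.002
```

```bash
python3 - <<'E'
from h import *
plan((.43,-.2695,.022,39))
c=read_camera("scene"); cv2.imwrite("pics/s1.png",cv2.resize(c["frame"][120:270,60:260,::-1],(800,600),interpolation=cv2.INTER_CUBIC))
E
```

```text
t 2.5 pos [ 0.4299 -0.2707  0.1103] yaw 38.3 tilt 0.001 gap 1.002 F [ 0.1  0.8 -1. ]
(0.43, -0.2695, 0.022, 39)
   [0.88, 0.01, -0.01, -0.02]
```

View pics/s1.png

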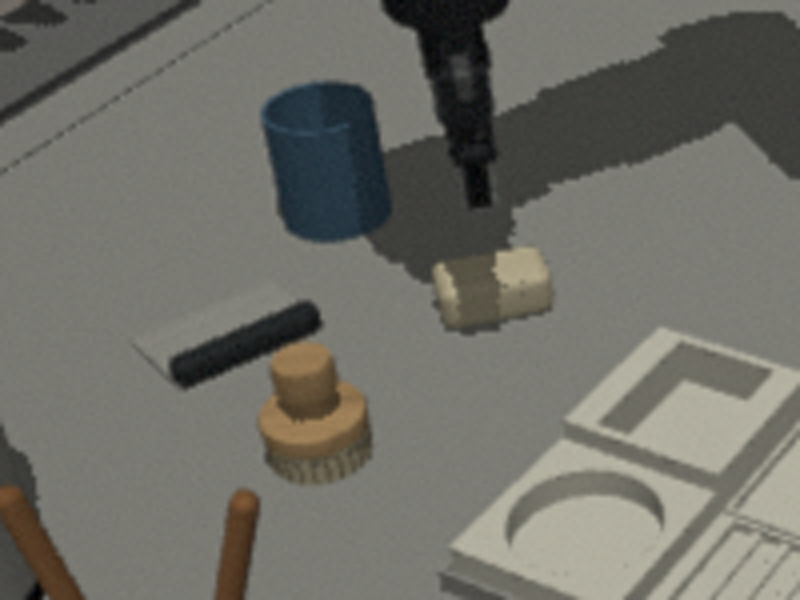

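The gripper (480,200) hangs above the soap (493,288) with its jaws across the soap's short side. I'll go down, grip and lift.

>>> step_arm(commands=[{"dp":[0.45,0.01,-0.01],"turn":-0.02},{"dp":[0.87,0.01,-0.01],"turn":-0.02},{"dp":[0.87,0.01,-0.01],"turn":-0.02},{"dp":[0.87,0.01,-0.01],"turn":-0.02}])

```text
clock: 3.08
tcp_pos: [0.4305, -0.27, 0.1795]
orientation: [0.639, 0.305, 0.637, -0.305]
contact_force: [-0.2, 1.1, 0.1]
finger_gap: 0.998
```

>>> step_arm(commands=[{"dp":[0,0,0],"turn":0},{"dp":[0,0,0],"turn":0},{"dp":[0,0,0],"turn":0},{"dp":[0,0,0],"turn":0},{"dp":[0,0,0],"turn":0}], gripper=-1, squeeze=40)

```text
clock: 3.7
tcp_pos: [0.4308, -0.2704, 0.1808]
orientation: [0.639, 0.304, 0.636, -0.306]
contact_force: [-1.6, 0.5, 10.0]
finger_gap: 0.512
```

>>> step_arm(commands=[{"dp":[0,0,0],"turn":0},{"dp":[0,0,0],"turn":0},{"dp":[0,0,0],"turn":0}])

```text
clock: 4.08
tcp_pos: [0.4309, -0.2703, 0.1808]
orientation: [0.639, 0.304, 0.636, -0.306]
contact_force: [-0.3, 0.9, 2.0]
finger_gap: 0.506
```

>>> step_arm(commands=[{"dp":[-0.4,0,0],"turn":0},{"dp":[-0.9,0,0],"turn":0},{"dp":[-0.9,0,0],"turn":0},{"dp":[-0.9,0,0],"turn":0}])

```text
clock: 4.58
tcp_pos: [0.4303, -0.2698, 0.2702]
orientation: [0.639, 0.304, 0.637, -0.306]
contact_force: [1.0, -0.4, -1.7]
finger_gap: 0.51
```

```bash
python3 - <<'E'
from h import *
plan((.6242,.0104,.13,85.2),(.6242,.0104,.06,85.2),(.6242,.0104,.0365,85.2))
E
```

```text
t 4.6 pos [ 0.4303 -0.2698  0.1152] yaw 38.9 tilt 0.004 gap 0.510 F [ 1.  -0.4 -1.7]
(0.6242, 0.0104, 0.13, 85.2)
   [-0.04, 0.82, -0.24, -0.39]
   [-0.04, 0.85, -0.07, -0.39]
   [-0.04, 0.85, 0.1, -0.39]
   [-0.04, 0.81, 0.27, -0.39]
(0.6242, 0.0104, 0.06, 85.2)
   [0.7, 0.0, 0.0, -0.0]
(0.6242, 0.0104, 0.0365, 85.2)
   [0.23, 0.0, 0.0, -0.0]
```

>>> step_arm(commands=[{"dp":[-0.04,0.82,-0.24],"turn":-0.39},{"dp":[-0.04,0.82,-0.24],"turn":-0.39},{"dp":[-0.04,0.82,-0.24],"turn":-0.39}])

```text
clock: 4.95
tcp_pos: [0.4791, -0.1981, 0.2726]
orientation: [0.666, 0.237, 0.666, -0.238]
contact_force: [0.1, -1.4, -1.9]
finger_gap: 0.507
```

>>> step_arm(commands=[{"dp":[-0.04,0.85,-0.07],"turn":-0.39},{"dp":[-0.04,0.85,-0.07],"turn":-0.39},{"dp":[-0.04,0.85,-0.07],"turn":-0.39}])

```text
clock: 5.32
tcp_pos: [0.5275, -0.1273, 0.2753]
orientation: [0.686, 0.168, 0.687, -0.169]
contact_force: [-0.2, -0.5, -1.5]
finger_gap: 0.509
```

>>> step_arm(commands=[{"dp":[-0.04,0.85,0.1],"turn":-0.39},{"dp":[-0.04,0.85,0.1],"turn":-0.39},{"dp":[-0.04,0.85,0.1],"turn":-0.39}])

```text
clock: 5.7
tcp_pos: [0.5755, -0.0566, 0.2783]
orientation: [0.699, 0.097, 0.701, -0.098]
contact_force: [-0.2, -0.6, -1.6]
finger_gap: 0.508
```

>>> step_arm(commands=[{"dp":[-0.04,0.81,0.27],"turn":-0.39},{"dp":[-0.04,0.81,0.27],"turn":-0.39},{"dp":[-0.04,0.81,0.27],"turn":-0.39},{"dp":[-0.04,0.81,0.27],"turn":-0.39}])

```text
clock: 6.2
tcp_pos: [0.6227, 0.0124, 0.2814]
orientation: [0.705, 0.025, 0.708, -0.027]
contact_force: [-0.1, 0.9, -2.3]
finger_gap: 0.509
```

```bash
python3 - <<'E'
from h import *
plan((.6242,.0104,.05,85.2),(.6242,.0104,.0395,85.2))
c=read_camera("scene"); cv2.imwrite("pics/s2.png",cv2.resize(c["frame"][160:310,150:350,::-1],(800,600),interpolation=cv2.INTER_CUBIC))
E
```

```text
t 6.2 pos [0.6227 0.0124 0.1264] yaw 85.8 tilt 0.005 gap 0.509 F [-0.1  0.9 -2.3]
(0.6242, 0.0104, 0.05, 85.2)
   [0.76, -0.02, 0.02, 0.02]
(0.6242, 0.0104, 0.0395, 85.2)
   [0.11, 0.0, 0.0, -0.0]
```

View pics/s2.png

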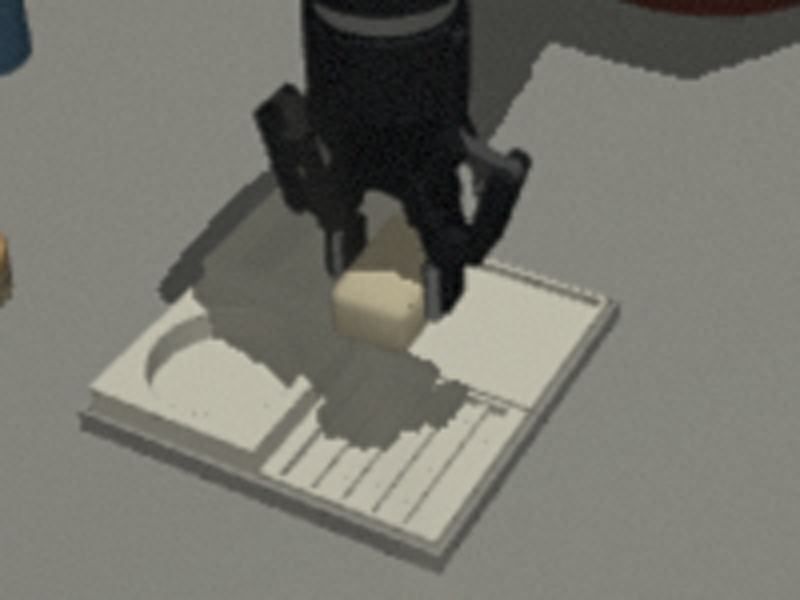

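The soap (380,305) is held level above the ribbed dish. I'll lower it, release and lift off.

>>> step_arm(commands=[{"dp":[0.4,-0.02,0.02],"turn":0.02},{"dp":[0.76,-0.02,0.02],"turn":0.02},{"dp":[0.8,-0.02,0.02],"turn":0.02},{"dp":[0.84,-0.02,0.02],"turn":0.02},{"dp":[0.86,-0.02,0.02],"turn":0.02}])

```text
clock: 6.88
tcp_pos: [0.6249, 0.0098, 0.1969]
orientation: [0.706, 0.029, 0.707, -0.03]
contact_force: [-0.1, 0.2, -1.0]
finger_gap: 0.507
```

>>> step_arm(commands=[{"dp":[0.01,0,0],"turn":0},{"dp":[0.02,0,0],"turn":0}])

```text
clock: 7.12
tcp_pos: [0.6252, 0.0098, 0.1957]
orientation: [0.706, 0.029, 0.707, -0.03]
contact_force: [-0.9, -0.1, -1.3]
finger_gap: 0.505
```

>>> step_arm(commands=[{"dp":[0.02,0,0],"turn":0},{"dp":[0.025,0,0],"turn":0}])

```text
clock: 7.38
tcp_pos: [0.6253, 0.0098, 0.1938]
orientation: [0.706, 0.029, 0.706, -0.03]
contact_force: [-3.6, 0.1, 10.1]
finger_gap: 0.503
```

>>> step_arm(commands=[{"dp":[0,0,0],"turn":0},{"dp":[0,0,0],"turn":0},{"dp":[0,0,0],"turn":0},{"dp":[0,0,0],"turn":0}], gripper=0.4)

```text
clock: 7.88
tcp_pos: [0.6253, 0.0098, 0.1938]
orientation: [0.706, 0.029, 0.707, -0.03]
contact_force: [-0.1, -0.4, -0.6]
finger_gap: 0.697
```

>>> step_arm(commands=[{"dp":[-0.3,0,0],"turn":0},{"dp":[-0.9,0,0],"turn":0},{"dp":[-1,0,0],"turn":0},{"dp":[-1,0,0],"turn":0}])

```text
clock: 8.38
tcp_pos: [0.6255, 0.01, 0.2942]
orientation: [0.707, 0.029, 0.706, -0.03]
contact_force: [-0.3, -0.1, -0.8]
finger_gap: 0.701
```

```bash
python3 - <<'E'
from h import *
plan((.599,-.283,.15,60),(.599,-.283,.058,60))
E
```

```text
t 8.4 pos [0.6255 0.01   0.1392] yaw 85.2 tilt 0.002 gap 0.701 F [-0.3 -0.1 -0.8]
(0.599, -0.283, 0.15, 60)
   [-0.04, -0.98, -0.01, 0.28]
   [-0.04, -0.97, 0.14, 0.28]
   [-0.04, -0.94, 0.28, 0.28]
(0.599, -0.283, 0.058, 60)
   [0.92, 0.0, 0.0, -0.0]
```

>>> step_arm(commands=[{"dp":[-0.04,-0.98,0.01],"turn":0},{"dp":[-0.04,-0.98,0.01],"turn":0},{"dp":[-0.04,-0.98,0.01],"turn":0}], gripper=0.8)

```text
clock: 8.75
tcp_pos: [0.6175, -0.09, 0.2965]
orientation: [0.706, 0.03, 0.707, -0.032]
contact_force: [0.7, 0.9, 0.1]
finger_gap: 0.902
```

>>> step_arm(commands=[{"dp":[-0.04,-0.98,0.01],"turn":0},{"dp":[-0.04,-0.98,0.01],"turn":0},{"dp":[-0.04,-0.98,0.01],"turn":0}])

```text
clock: 9.12
tcp_pos: [0.6094, -0.1892, 0.299]
orientation: [0.705, 0.031, 0.708, -0.032]
contact_force: [0.4, -0.0, -0.4]
finger_gap: 0.904
```

>>> step_arm(commands=[{"dp":[-0.04,-0.98,0.01],"turn":0},{"dp":[-0.04,-0.98,0.01],"turn":0},{"dp":[-0.04,-0.98,0.01],"turn":0},{"dp":[-0.04,-0.98,0.01],"turn":0}])

```text
clock: 9.62
tcp_pos: [0.6017, -0.2852, 0.3021]
orientation: [0.705, 0.032, 0.708, -0.031]
contact_force: [-0.8, 1.0, 0.5]
finger_gap: 0.898
```

```bash
python3 - <<'E'
from h import *
plan((.599,-.283,.061,85.2))
c=read_camera("scene"); a=cv2.resize(c["frame"][100:250,60:260,::-1],(400,300),interpolation=cv2.INTER_CUBIC)
b=cv2.resize(c["frame"][180:315,160:340,::-1],(400,300),interpolation=cv2.INTER_CUBIC)
cv2.imwrite("pics/s3.png",np.hstack([a,b]))
E
```

```text
t 9.6 pos [ 0.6017 -0.2852  0.1471] yaw 84.9 tilt 0.005 gap 0.898 F [-0.8  1.   0.5]
(0.599, -0.283, 0.061, 85.2)
   [0.86, 0.02, -0.03, -0.01]
```

View pics/s3.png

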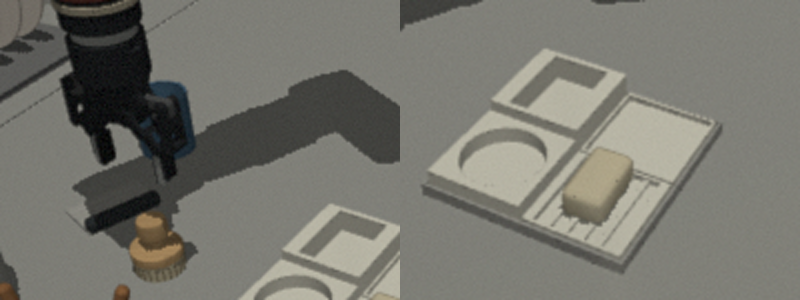

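The soap (598,184) lies in the ribbed dish, and the gripper is above the brush (152,228). I'll go down on the knob.

>>> step_arm(commands=[{"dp":[0.4,0.02,-0.03],"turn":0},{"dp":[0.86,0.02,-0.03],"turn":0},{"dp":[0.86,0.02,-0.03],"turn":0},{"dp":[0.86,0.02,-0.03],"turn":0}])

```text
clock: 10.18
tcp_pos: [0.5994, -0.2822, 0.218]
orientation: [0.705, 0.031, 0.708, -0.031]
contact_force: [0.5, 0.9, 0.4]
finger_gap: 0.899
```

>>> step_arm(commands=[{"dp":[0,0,0],"turn":0},{"dp":[0,0,0],"turn":0},{"dp":[0,0,0],"turn":0},{"dp":[0,0,0],"turn":0},{"dp":[0,0,0],"turn":0}], gripper=-1, squeeze=40)

```text
clock: 10.8
tcp_pos: [0.5999, -0.2825, 0.2196]
orientation: [0.706, 0.03, 0.707, -0.031]
contact_force: [-0.5, 0.8, 6.7]
finger_gap: 0.409
```

>>> step_arm(commands=[{"dp":[0,0,0],"turn":0},{"dp":[0,0,0],"turn":0},{"dp":[0,0,0],"turn":0}])

```text
clock: 11.18
tcp_pos: [0.5999, -0.2825, 0.2197]
orientation: [0.706, 0.03, 0.707, -0.032]
contact_force: [0.6, 0.1, 1.8]
finger_gap: 0.409
```

>>> step_arm(commands=[{"dp":[-0.4,0,0],"turn":0},{"dp":[-0.8,0,0],"turn":0},{"dp":[-0.8,0,0],"turn":0},{"dp":[-0.8,0,0],"turn":0}])

```text
clock: 11.68
tcp_pos: [0.5997, -0.2823, 0.299]
orientation: [0.706, 0.031, 0.707, -0.031]
contact_force: [-0.8, -0.1, -1.4]
finger_gap: 0.409
```

```bash
python3 - <<'E'
from h import *
plan((.6154,-.0932,.135,85.2),(.6154,-.0932,.08,85.2))
E
```

```text
t 11.7 pos [ 0.5997 -0.2823  0.144 ] yaw 85.0 tilt 0.002 gap 0.409 F [-0.8 -0.1 -1.4]
(0.6154, -0.0932, 0.135, 85.2)
   [0.04, 0.95, -0.0, -0.0]
   [0.04, 0.95, -0.0, -0.0]
(0.6154, -0.0932, 0.08, 85.2)
   [0.55, 0.0, 0.0, -0.0]
```

>>> step_arm(commands=[{"dp":[0.04,0.95,0],"turn":0},{"dp":[0.04,0.95,0],"turn":0},{"dp":[0.04,0.95,0],"turn":0}])

```text
clock: 12.05
tcp_pos: [0.6076, -0.185, 0.2931]
orientation: [0.705, 0.03, 0.708, -0.03]
contact_force: [0.1, -0.5, -1.1]
finger_gap: 0.41
```

>>> step_arm(commands=[{"dp":[0.04,0.95,0],"turn":0},{"dp":[0.04,0.95,0],"turn":0},{"dp":[0.04,0.95,0],"turn":0},{"dp":[0.04,0.95,0],"turn":0}])

```text
clock: 12.55
tcp_pos: [0.6155, -0.0913, 0.2885]
orientation: [0.704, 0.03, 0.709, -0.03]
contact_force: [0.4, 0.3, -1.0]
finger_gap: 0.405
```

```bash
python3 - <<'E'
from h import *
plan((.6154,-.0932,.0765,85.2))
c=read_camera("scene"); cv2.imwrite("pics/s4.png",cv2.resize(c["frame"][140:305,140:360,::-1],(600,450),interpolation=cv2.INTER_CUBIC))
E
```

```text
t 12.6 pos [ 0.6155 -0.0913  0.1335] yaw 85.1 tilt 0.006 gap 0.405 F [ 0.4  0.3 -1. ]
(0.6154, -0.0932, 0.0765, 85.2)
   [0.57, -0.02, 0.0, -0.0]
```

View pics/s4.png

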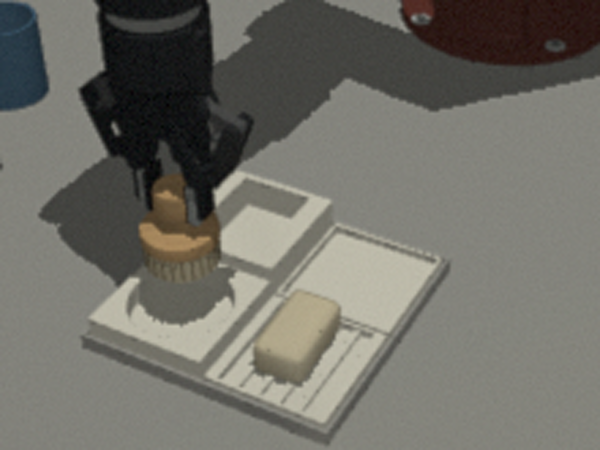

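The brush hangs upright above the cup (180,250).

>>> step_arm(commands=[{"dp":[0.3,-0.02,0],"turn":0},{"dp":[0.52,-0.02,0],"turn":0},{"dp":[0.55,-0.02,0],"turn":0},{"dp":[0.56,-0.02,0],"turn":0}])

```text
clock: 13.1
tcp_pos: [0.6152, -0.0944, 0.2331]
orientation: [0.705, 0.031, 0.708, -0.031]
contact_force: [-0.1, 0.0, -0.4]
finger_gap: 0.408
```

>>> step_arm(commands=[{"dp":[0.02,0,0],"turn":0},{"dp":[0.035,0,0],"turn":0},{"dp":[0.035,0,0],"turn":0}])

```text
clock: 13.48
tcp_pos: [0.6153, -0.0944, 0.2299]
orientation: [0.705, 0.031, 0.708, -0.031]
contact_force: [-0.3, 0.4, 0.0]
finger_gap: 0.409
```

>>> step_arm(commands=[{"dp":[0.015,0,0],"turn":0},{"dp":[0.02,0,0],"turn":0}])

```text
clock: 13.72
tcp_pos: [0.6154, -0.0944, 0.2286]
orientation: [0.705, 0.031, 0.708, -0.031]
contact_force: [-4.3, 0.5, 9.3]
finger_gap: 0.406
```

>>> step_arm(commands=[{"dp":[0,0,0],"turn":0},{"dp":[0,0,0],"turn":0},{"dp":[0,0,0],"turn":0},{"dp":[0,0,0],"turn":0}], gripper=0.4)

```text
clock: 14.22
tcp_pos: [0.6153, -0.0944, 0.2285]
orientation: [0.705, 0.031, 0.708, -0.031]
contact_force: [-0.6, 0.3, -0.5]
finger_gap: 0.701
```

>>> step_arm(commands=[{"dp":[-0.3,0,0],"turn":0},{"dp":[-0.9,0,0],"turn":0},{"dp":[-0.9,0,0],"turn":0},{"dp":[-0.9,0,0],"turn":0}])

```text
clock: 14.72
tcp_pos: [0.6156, -0.0944, 0.3183]
orientation: [0.705, 0.031, 0.708, -0.031]
contact_force: [0.2, 0.9, -1.0]
finger_gap: 0.702
```

```bash
python3 - <<'E'
from h import *
plan((.4225,.2725,.12,50),(.4225,.2725,.028,50))
E
```

```text
t 14.7 pos [ 0.6156 -0.0944  0.1633] yaw 85.0 tilt 0.004 gap 0.702 F [ 0.2  0.9 -1. ]
(0.4225, 0.2725, 0.12, 50)
   [0.11, 0.87, -0.56, 0.29]
   [0.11, 0.78, -0.69, 0.29]
   [0.11, 0.66, -0.8, 0.29]
   [0.11, 0.53, -0.89, 0.29]
(0.4225, 0.2725, 0.028, 50)
   [0.92, 0.0, 0.0, -0.0]
```

>>> step_arm(commands=[{"dp":[0.11,0.87,-0.56],"turn":0.29},{"dp":[0.11,0.87,-0.56],"turn":0.29},{"dp":[0.11,0.87,-0.56],"turn":0.29}])

```text
clock: 15.1
tcp_pos: [0.5653, -0.0006, 0.3057]
orientation: [0.699, 0.083, 0.705, -0.083]
contact_force: [0.9, -0.5, -0.5]
finger_gap: 0.703
```

>>> step_arm(commands=[{"dp":[0.11,0.78,-0.69],"turn":0.29},{"dp":[0.11,0.78,-0.69],"turn":0.29},{"dp":[0.11,0.78,-0.69],"turn":0.29}])

```text
clock: 15.48
tcp_pos: [0.5148, 0.0928, 0.2939]
orientation: [0.69, 0.135, 0.698, -0.136]
contact_force: [0.4, -0.7, 0.1]
finger_gap: 0.701
```

>>> step_arm(commands=[{"dp":[0.11,0.66,-0.8],"turn":0.29},{"dp":[0.11,0.66,-0.8],"turn":0.29},{"dp":[0.11,0.66,-0.8],"turn":0.29}])

```text
clock: 15.85
tcp_pos: [0.4646, 0.185, 0.2827]
orientation: [0.678, 0.185, 0.687, -0.188]
contact_force: [-0.1, -0.4, 0.0]
finger_gap: 0.696
```

>>> step_arm(commands=[{"dp":[0.11,0.53,-0.89],"turn":0.29},{"dp":[0.11,0.53,-0.89],"turn":0.29},{"dp":[0.11,0.53,-0.89],"turn":0.29},{"dp":[0.11,0.53,-0.89],"turn":0.29}])

```text
clock: 16.35
tcp_pos: [0.4161, 0.2751, 0.2723]
orientation: [0.662, 0.236, 0.67, -0.239]
contact_force: [0.2, 0.6, 0.3]
finger_gap: 0.698
```

```bash
python3 - <<'E'
from h import *
plan((.4225,.2725,.029,50))
c=read_camera("scene"); a=cv2.resize(c["frame"][150:285,330:510,::-1],(400,300),interpolation=cv2.INTER_CUBIC)
b=cv2.resize(c["frame"][180:315,160:340,::-1],(400,300),interpolation=cv2.INTER_CUBIC)
cv2.imwrite("pics/s5.png",np.hstack([a,b]))
E
```

```text
t 16.4 pos [0.4161 0.2751 0.1173] yaw 50.7 tilt 0.013 gap 0.698 F [0.2 0.6 0.3]
(0.4225, 0.2725, 0.029, 50)
   [0.88, 0.02, 0.07, 0.02]
```

View pics/s5.png

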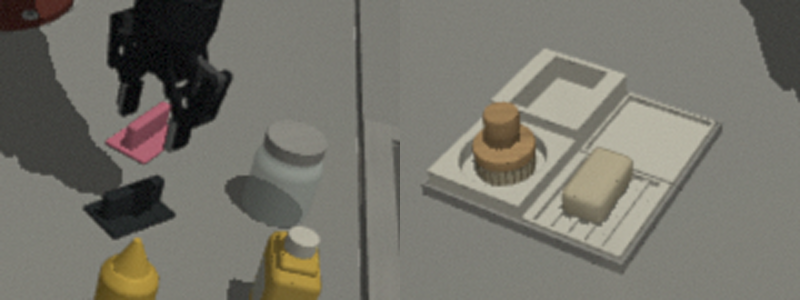

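The brush stands in the cup (503,145), and the gripper is above the dark scraper (128,207). I'll go down on the rib.

>>> step_arm(commands=[{"dp":[0.4,0.02,0.07],"turn":0.02},{"dp":[0.88,0.02,0.07],"turn":0.02},{"dp":[0.88,0.02,0.07],"turn":0.02},{"dp":[0.88,0.02,0.07],"turn":0.02}])

```text
clock: 16.9
tcp_pos: [0.4227, 0.2716, 0.1855]
orientation: [0.66, 0.241, 0.668, -0.243]
contact_force: [-0.5, -0.2, 0.6]
finger_gap: 0.702
```

>>> step_arm(commands=[{"dp":[0,0,0],"turn":0},{"dp":[0,0,0],"turn":0},{"dp":[0,0,0],"turn":0},{"dp":[0,0,0],"turn":0},{"dp":[0,0,0],"turn":0}], gripper=-1, squeeze=40)

```text
clock: 17.52
tcp_pos: [0.4232, 0.2719, 0.1867]
orientation: [0.661, 0.241, 0.668, -0.243]
contact_force: [-1.1, -1.0, 10.0]
finger_gap: 0.153
```

>>> step_arm(commands=[{"dp":[0,0,0],"turn":0},{"dp":[0,0,0],"turn":0},{"dp":[0,0,0],"turn":0}])

```text
clock: 17.9
tcp_pos: [0.4232, 0.2719, 0.1868]
orientation: [0.661, 0.241, 0.668, -0.243]
contact_force: [-0.2, -0.5, 2.6]
finger_gap: 0.157
```

```bash
python3 - <<'E'
from h import *
plan((.4225,.2725,.12,51),(.5206,.0192,.12,85.2),(.5206,.0192,.043,85.2))
E
```

```text
t 17.9 pos [0.4232 0.2719 0.0318] yaw 50.0 tilt 0.010 gap 0.157 F [-0.2 -0.5  2.6]
(0.4225, 0.2725, 0.12, 51)
   [-0.88, 0.0, -0.01, -0.03]
(0.5206, 0.0192, 0.12, 85.2)
   [-0.0, -0.45, 0.79, -0.38]
   [-0.0, -0.6, 0.68, -0.38]
   [-0.0, -0.72, 0.55, -0.38]
(0.5206, 0.0192, 0.043, 85.2)
   [0.77, 0.0, 0.0, -0.0]
```

>>> step_arm(commands=[{"dp":[-0.4,0,0],"turn":0},{"dp":[-0.88,0,-0.01],"turn":0},{"dp":[-0.88,0,-0.01],"turn":0},{"dp":[-0.88,0,-0.01],"turn":0}])

```text
clock: 18.4
tcp_pos: [0.423, 0.2723, 0.2742]
orientation: [0.661, 0.241, 0.668, -0.243]
contact_force: [0.0, 0.4, -0.5]
finger_gap: 0.153
```

>>> step_arm(commands=[{"dp":[0,-0.44,0.79],"turn":-0.39},{"dp":[0,-0.44,0.79],"turn":-0.39},{"dp":[0,-0.44,0.79],"turn":-0.39}])

```text
clock: 18.77
tcp_pos: [0.4553, 0.1859, 0.2723]
orientation: [0.681, 0.173, 0.69, -0.175]
contact_force: [-0.7, 0.9, -0.2]
finger_gap: 0.16
```

>>> step_arm(commands=[{"dp":[0,-0.6,0.68],"turn":-0.39},{"dp":[0,-0.6,0.68],"turn":-0.39},{"dp":[0,-0.6,0.68],"turn":-0.39}])

```text
clock: 19.15
tcp_pos: [0.4866, 0.0994, 0.2708]
orientation: [0.694, 0.103, 0.704, -0.105]
contact_force: [-0.6, 1.0, -0.5]
finger_gap: 0.154
```

>>> step_arm(commands=[{"dp":[0,-0.72,0.55],"turn":-0.39},{"dp":[0,-0.72,0.55],"turn":-0.39},{"dp":[0,-0.72,0.55],"turn":-0.39},{"dp":[0,-0.72,0.55],"turn":-0.39}])

```text
clock: 19.65
tcp_pos: [0.5176, 0.0157, 0.2696]
orientation: [0.701, 0.032, 0.712, -0.032]
contact_force: [-0.3, 0.3, -1.6]
finger_gap: 0.155
```

```bash
python3 - <<'E'
from h import *
plan((.5206,.0192,.044,85.2))
c=read_camera("scene"); cv2.imwrite("pics/s6.png",cv2.resize(c["frame"][140:305,160:380,::-1],(600,450),interpolation=cv2.INTER_CUBIC))
E
```

```text
t 19.6 pos [0.5176 0.0157 0.1146] yaw 84.8 tilt 0.016 gap 0.155 F [-0.3  0.3 -1.6]
(0.5206, 0.0192, 0.044, 85.2)
   [0.71, 0.04, 0.03, -0.01]
```

View pics/s6.png

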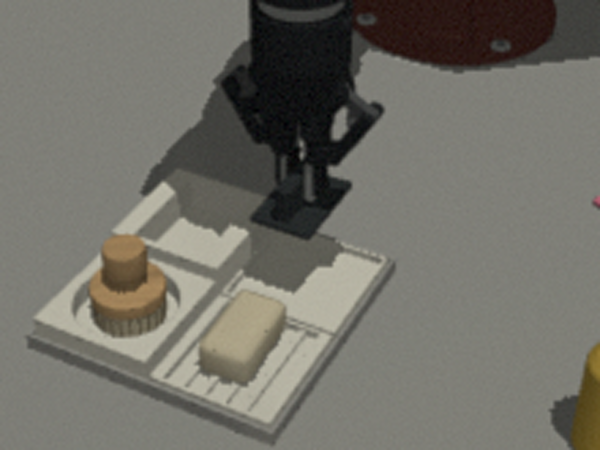

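The scraper (300,205) is held level above the flat dish.

>>> step_arm(commands=[{"dp":[0.35,0.04,0.03],"turn":0},{"dp":[0.66,0.04,0.03],"turn":0},{"dp":[0.69,0.04,0.03],"turn":0},{"dp":[0.7,0.04,0.03],"turn":0}])

```text
clock: 20.2
tcp_pos: [0.5199, 0.0203, 0.2004]
orientation: [0.701, 0.032, 0.712, -0.032]
contact_force: [0.1, 0.6, -0.2]
finger_gap: 0.156
```

>>> step_arm(commands=[{"dp":[0.02,0,0],"turn":0},{"dp":[0.025,0,0],"turn":0},{"dp":[0.03,0,0],"turn":0}])

```text
clock: 20.58
tcp_pos: [0.5201, 0.0202, 0.1978]
orientation: [0.701, 0.032, 0.712, -0.032]
contact_force: [0.2, 0.1, -0.2]
finger_gap: 0.155
```

>>> step_arm(commands=[{"dp":[0.01,0,0],"turn":0},{"dp":[0.02,0,0],"turn":0},{"dp":[0.02,0,0],"turn":0}])

```text
clock: 20.95
tcp_pos: [0.5201, 0.0202, 0.1959]
orientation: [0.701, 0.032, 0.712, -0.032]
contact_force: [0.2, 0.2, 1.0]
finger_gap: 0.152
```

>>> step_arm(commands=[{"dp":[0,0,0],"turn":0},{"dp":[0,0,0],"turn":0},{"dp":[0,0,0],"turn":0},{"dp":[0,0,0],"turn":0}], gripper=-0.1)

```text
clock: 21.45
tcp_pos: [0.5201, 0.0202, 0.1959]
orientation: [0.701, 0.032, 0.712, -0.032]
contact_force: [0.2, 1.0, 0.6]
finger_gap: 0.447
```

>>> step_arm(commands=[{"dp":[-0.3,0,0],"turn":0},{"dp":[-0.9,0,0],"turn":0},{"dp":[-1,0,0],"turn":0},{"dp":[-1,0,0],"turn":0}])

```text
clock: 21.95
tcp_pos: [0.5217, 0.0202, 0.2962]
orientation: [0.702, 0.032, 0.711, -0.032]
contact_force: [0.3, -0.5, -0.1]
finger_gap: 0.451
```

```bash
python3 - <<'E'
from h import *
plan((.5,.22,.2,87),(.527,.4205,.165,87),(.527,.4205,.067,87))
E
```

```text
t 21.9 pos [0.5217 0.0202 0.1412] yaw 84.8 tilt 0.013 gap 0.451 F [ 0.3 -0.5 -0.1]
(0.5, 0.22, 0.2, 87)
   [-0.29, 0.99, -0.2, -0.04]
   [-0.29, 0.99, -0.18, -0.04]
(0.527, 0.4205, 0.165, 87)
   [0.12, 0.67, 0.05, -0.0]
   [0.12, 0.67, 0.05, -0.0]
   [0.12, 0.67, 0.05, -0.0]
(0.527, 0.4205, 0.067, 87)
   [0.98, 0.0, 0.0, -0.0]
```

>>> step_arm(commands=[{"dp":[-0.29,0.99,-0.2],"turn":-0.04},{"dp":[-0.29,0.99,-0.2],"turn":-0.04},{"dp":[-0.29,0.99,-0.2],"turn":-0.04}], gripper=1)

```text
clock: 22.32
tcp_pos: [0.5104, 0.1227, 0.3244]
orientation: [0.702, 0.023, 0.712, -0.023]
contact_force: [-0.3, 0.8, -0.0]
finger_gap: 0.995
```

>>> step_arm(commands=[{"dp":[-0.29,0.99,-0.18],"turn":-0.04},{"dp":[-0.29,0.99,-0.18],"turn":-0.04},{"dp":[-0.29,0.99,-0.18],"turn":-0.04}])

```text
clock: 22.7
tcp_pos: [0.499, 0.2243, 0.3527]
orientation: [0.701, 0.015, 0.712, -0.015]
contact_force: [0.4, 0.2, -0.7]
finger_gap: 0.999
```

>>> step_arm(commands=[{"dp":[0.1,1.0,0.08],"turn":0},{"dp":[0.1,1.0,0.08],"turn":0},{"dp":[0.1,1.0,0.08],"turn":0}])

```text
clock: 23.08
tcp_pos: [0.5111, 0.3245, 0.3399]
orientation: [0.701, 0.014, 0.713, -0.015]
contact_force: [-0.5, -0.5, 0.0]
finger_gap: 0.999
```

>>> step_arm(commands=[{"dp":[0.2,1.0,0.07],"turn":0},{"dp":[0.2,1.0,0.07],"turn":0},{"dp":[0.2,1.0,0.07],"turn":0},{"dp":[0.2,1.0,0.07],"turn":0}])

```text
clock: 23.58
tcp_pos: [0.5222, 0.4224, 0.3186]
orientation: [0.7, 0.014, 0.714, -0.016]
contact_force: [0.3, 1.4, 0.4]
finger_gap: 1.002
```

```bash
python3 - <<'E'
from h import *
plan((.527,.4205,.068,87))
c=read_camera("scene"); a=cv2.resize(c["frame"][150:330,340:540,::-1],(400,360),interpolation=cv2.INTER_CUBIC)
b=cv2.resize(c["frame"][180:315,160:340,::-1],(400,300),interpolation=cv2.INTER_CUBIC)
cv2.imwrite("pics/s7.png",np.hstack([a,cv2.copyMakeBorder(b,0,60,0,0,0)]))
E
```

```text
t 23.6 pos [0.5222 0.4224 0.1636] yaw 87.6 tilt 0.020 gap 1.002 F [0.3 1.4 0.4]
(0.527, 0.4205, 0.068, 87)
   [0.96, -0.02, 0.05, 0.02]
```

View pics/s7.png

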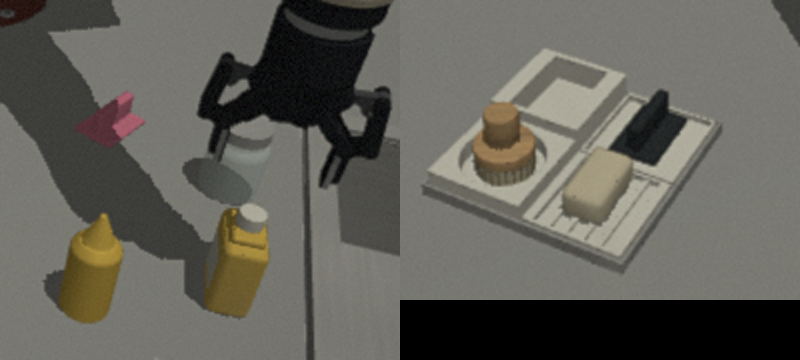

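The gripper is above the detergent bottle (240,250), with the sauce bottle well clear at (92,270). The scraper lies in its dish (650,130).

>>> step_arm(commands=[{"dp":[0.3,-0.02,0.05],"turn":0.02},{"dp":[0.6,-0.02,0.05],"turn":0.02},{"dp":[0.95,-0.02,0.05],"turn":0.02},{"dp":[0.95,-0.02,0.05],"turn":0.02}])

```text
clock: 24.12
tcp_pos: [0.5246, 0.4177, 0.2221]
orientation: [0.699, 0.017, 0.715, -0.021]
contact_force: [-0.5, 0.8, 0.8]
finger_gap: 0.998
```

>>> step_arm(commands=[{"dp":[0,0,0],"turn":0},{"dp":[0,0,0],"turn":0},{"dp":[0,0,0],"turn":0},{"dp":[0,0,0],"turn":0},{"dp":[0,0,0],"turn":0}], gripper=-1, squeeze=50)

```text
clock: 24.75
tcp_pos: [0.5252, 0.4181, 0.2238]
orientation: [0.7, 0.017, 0.714, -0.021]
contact_force: [0.2, 0.1, 7.9]
finger_gap: 0.493
```

>>> step_arm(commands=[{"dp":[0,0,0],"turn":0},{"dp":[0,0,0],"turn":0},{"dp":[0,0,0],"turn":0}])

```text
clock: 25.12
tcp_pos: [0.5252, 0.4181, 0.2239]
orientation: [0.7, 0.017, 0.714, -0.021]
contact_force: [-0.1, -0.1, 0.2]
finger_gap: 0.49
```

```bash
python3 - <<'E'
from h import *
s,p,R=pose(); p=p-[0,0,.155]
plan((p[0],p[1],.165,87),(.49,.22,.215,87),(.5118,-.0845,.15,85.2),(.5118,-.0845,p[2]+.012,85.2))
E
```

```text
t 25.1 pos [0.5252 0.4181 0.0689] yaw 86.9 tilt 0.021 gap 0.490 F [-0.1 -0.1  0.2]
(np.float64(0.5252225061187494), np.float64(0.4181025459467402), 0.165, 87)
   [-0.96, 0.0, 0.0, -0.0]
(0.49, 0.22, 0.215, 87)
   [-0.25, -1.0, -0.12, -0.0]
   [-0.25, -1.0, -0.12, -0.0]
(0.5118, -0.0845, 0.15, 85.2)
   [0.16, -0.76, 0.09, 0.02]
   [0.16, -0.76, 0.1, 0.02]
   [0.16, -0.76, 0.11, 0.02]
   [0.16, -0.75, 0.11, 0.02]
(0.5118, -0.0845, np.float64(0.08091458471097553), 85.2)
   [0.69, 0.0, 0.0, -0.0]
```

>>> step_arm(commands=[{"dp":[-0.3,0,0],"turn":0},{"dp":[-0.7,0,0],"turn":0},{"dp":[-1,0,0],"turn":0},{"dp":[-1,0,0],"turn":0}])

```text
clock: 25.62
tcp_pos: [0.5279, 0.419, 0.3261]
orientation: [0.701, 0.018, 0.713, -0.02]
contact_force: [-0.1, -0.7, -3.7]
finger_gap: 0.495
```

>>> step_arm(commands=[{"dp":[-0.4,-0.9,-0.12],"turn":0},{"dp":[-0.4,-0.9,-0.12],"turn":0},{"dp":[-0.4,-0.9,-0.12],"turn":0}])

```text
clock: 26.0
tcp_pos: [0.5116, 0.3279, 0.3664]
orientation: [0.701, 0.019, 0.713, -0.021]
contact_force: [0.4, 0.2, -1.9]
finger_gap: 0.492
```

>>> step_arm(commands=[{"dp":[-0.05,-1.0,-0.12],"turn":0},{"dp":[-0.05,-1.0,-0.12],"turn":0},{"dp":[-0.05,-1.0,-0.12],"turn":0}])

```text
clock: 26.38
tcp_pos: [0.4935, 0.227, 0.3707]
orientation: [0.7, 0.019, 0.714, -0.022]
contact_force: [0.5, 0.1, -3.0]
finger_gap: 0.493
```

>>> step_arm(commands=[{"dp":[0,-1.0,0.1],"turn":0.02},{"dp":[0,-1.0,0.1],"turn":0.02},{"dp":[0,-1.0,0.1],"turn":0.02}])

```text
clock: 26.75
tcp_pos: [0.498, 0.1254, 0.3697]
orientation: [0.699, 0.024, 0.714, -0.027]
contact_force: [-0.4, 0.5, -1.8]
finger_gap: 0.495
```

>>> step_arm(commands=[{"dp":[0.2,-1.0,0.12],"turn":0.02},{"dp":[0.2,-1.0,0.12],"turn":0.02},{"dp":[0.2,-1.0,0.12],"turn":0.02}])

```text
clock: 27.12
tcp_pos: [0.5027, 0.0238, 0.3485]
orientation: [0.698, 0.028, 0.715, -0.031]
contact_force: [-0.4, 0.8, -1.6]
finger_gap: 0.498
```

>>> step_arm(commands=[{"dp":[0.2,-1.0,0.12],"turn":0.02},{"dp":[0.2,-1.0,0.12],"turn":0.02},{"dp":[0.2,-1.0,0.12],"turn":0.02},{"dp":[0.2,-1.0,0.12],"turn":0.02}])

```text
clock: 27.62
tcp_pos: [0.5062, -0.0756, 0.3283]
orientation: [0.698, 0.032, 0.715, -0.034]
contact_force: [-0.0, -0.1, -2.7]
finger_gap: 0.493
```

```bash
python3 - <<'E'
from h import *
s,p,R=pose(); print(np.round(R[:,0],3))
plan((.5118,-.0845,.13,85.2),(.5118,-.0845,.081,85.2))
c=read_camera("scene"); cv2.imwrite("pics/s8.png",cv2.resize(c["frame"][110:305,140:400,::-1],(800,600),interpolation=cv2.INTER_CUBIC))
E
```

```text
[-0.024 -0.002 -1.   ]
t 27.6 pos [ 0.5062 -0.0756  0.1733] yaw 84.7 tilt 0.024 gap 0.493 F [-0.  -0.1 -2.7]
(0.5118, -0.0845, 0.13, 85.2)
   [0.43, -0.08, 0.06, -0.02]
(0.5118, -0.0845, 0.081, 85.2)
   [0.49, 0.0, 0.0, -0.0]
```

View pics/s8.png

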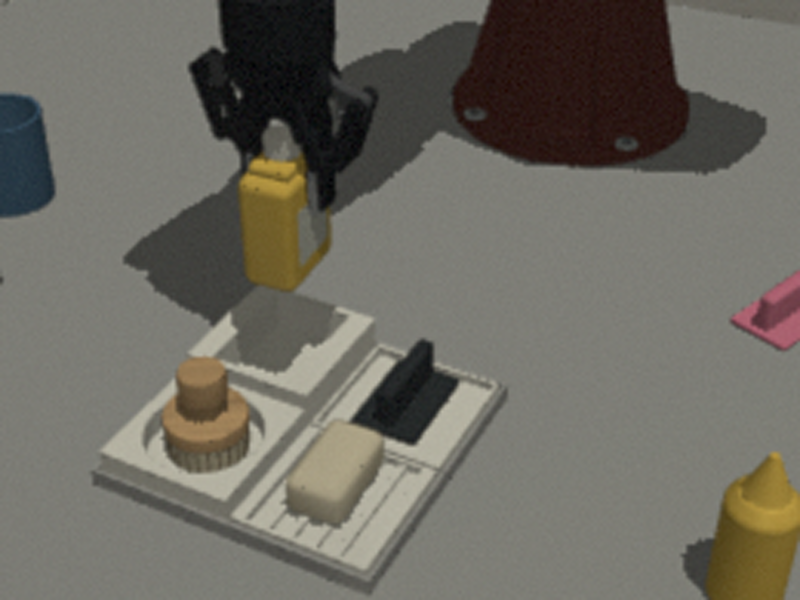

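The detergent bottle (285,225) hangs upright over the pocket (290,330). I'll line it up and lower it.

>>> step_arm(commands=[{"dp":[0.3,-0.08,0.07],"turn":-0.02},{"dp":[0.3,-0.08,0.07],"turn":-0.02},{"dp":[0.3,-0.08,0.07],"turn":-0.02}])

```text
clock: 28.05
tcp_pos: [0.5118, -0.0832, 0.2991]
orientation: [0.698, 0.028, 0.715, -0.03]
contact_force: [0.8, 0.5, -1.9]
finger_gap: 0.491
```

>>> step_arm(commands=[{"dp":[0.3,0,0.01],"turn":0},{"dp":[0.55,0,0.01],"turn":0},{"dp":[0.6,0,0.01],"turn":0},{"dp":[0.6,0,0.01],"turn":0}])

```text
clock: 28.55
tcp_pos: [0.5117, -0.0833, 0.24]
orientation: [0.699, 0.027, 0.714, -0.03]
contact_force: [-0.7, -0.4, -2.4]
finger_gap: 0.498
```

```bash
python3 - <<'E'
from h import *
plan((.5118,-.0845,.0777,85.2))
E
```

```text
t 28.6 pos [ 0.5117 -0.0833  0.085 ] yaw 85.4 tilt 0.023 gap 0.498 F [-0.7 -0.4 -2.4]
(0.5118, -0.0845, 0.0777, 85.2)
   [0.07, -0.01, 0.0, 0.01]
```

>>> step_arm(commands=[{"dp":[0.03,0,0],"turn":0},{"dp":[0.05,0,0],"turn":0},{"dp":[0.06,0,0],"turn":0},{"dp":[0.06,0,0],"turn":0}])

```text
clock: 29.05
tcp_pos: [0.5116, -0.0833, 0.234]
orientation: [0.699, 0.028, 0.714, -0.03]
contact_force: [-0.4, 1.0, -1.6]
finger_gap: 0.49
```

>>> step_arm(commands=[{"dp":[0.01,0,0],"turn":0},{"dp":[0.015,0,0],"turn":0}])

```text
clock: 29.3
tcp_pos: [0.5116, -0.0833, 0.2329]
orientation: [0.699, 0.028, 0.714, -0.03]
contact_force: [-1.9, 0.8, 8.3]
finger_gap: 0.495
```

>>> step_arm(commands=[{"dp":[0,0,0],"turn":0},{"dp":[0,0,0],"turn":0},{"dp":[0,0,0],"turn":0},{"dp":[0,0,0],"turn":0}], gripper=0.6)

```text
clock: 29.8
tcp_pos: [0.5116, -0.0833, 0.2328]
orientation: [0.699, 0.028, 0.714, -0.03]
contact_force: [0.2, 0.1, 0.7]
finger_gap: 0.8
```

>>> step_arm(commands=[{"dp":[-0.3,0,0],"turn":0},{"dp":[-0.8,0,0],"turn":0},{"dp":[-1,0,0],"turn":0},{"dp":[-1,0,0],"turn":0}])

```text
clock: 30.3
tcp_pos: [0.5144, -0.0832, 0.3342]
orientation: [0.7, 0.027, 0.713, -0.03]
contact_force: [-0.0, -0.6, -0.7]
finger_gap: 0.797
```

>>> step_arm(commands=[{"dp":[-0.6,-0.6,-0.9],"turn":0},{"dp":[-0.6,-0.6,-0.9],"turn":0},{"dp":[-0.6,-0.6,-0.9],"turn":0}])

```text
clock: 30.68
tcp_pos: [0.4192, -0.1366, 0.3969]
orientation: [0.7, 0.028, 0.713, -0.031]
contact_force: [0.3, 0.0, -0.5]
finger_gap: 0.797
```

>>> step_arm(commands=[{"dp":[-0.2,-1,-0.8],"turn":0},{"dp":[-0.2,-1,-0.8],"turn":0},{"dp":[-0.2,-1,-0.8],"turn":0},{"dp":[-0.2,-1,-0.8],"turn":0}])

```text
clock: 31.18
tcp_pos: [0.3317, -0.2295, 0.418]
orientation: [0.7, 0.029, 0.713, -0.031]
contact_force: [0.7, 0.7, -0.5]
finger_gap: 0.802
```

```bash
python3 - <<'E'
from h import *
plan()
T,S=read_camera("top"),read_camera("scene")
tgt={"detergent":(.5118,-.0845,.009),"brush":(.6154,-.0932,.009),"scraper":(.5206,.0192,.009),"soap":(.6242,.0104,.013)}
a,b=[c["frame"][:,:,::-1].copy() for c in(T,S)]
for n,(x,y,z) in tgt.items():
    for c,o in((T,a),(S,b)): cv2.drawContours(o,cv2.findContours((ren(c,n,(x,y,np.radians(-4.8)),z)>.5).astype(np.uint8),0,1)[0],-1,(255,0,255),1)
cv2.imwrite("pics/end.png",np.hstack([cv2.resize(a[110:235,240:365],(400,400),interpolation=cv2.INTER_CUBIC),cv2.resize(b[170:320,165:315],(400,400),interpolation=cv2.INTER_CUBIC)]))
E
```

```text
t 31.2 pos [ 0.3317 -0.2295  0.263 ] yaw 85.1 tilt 0.019 gap 0.802 F [ 0.7  0.7 -0.5]
```

View pics/end.png

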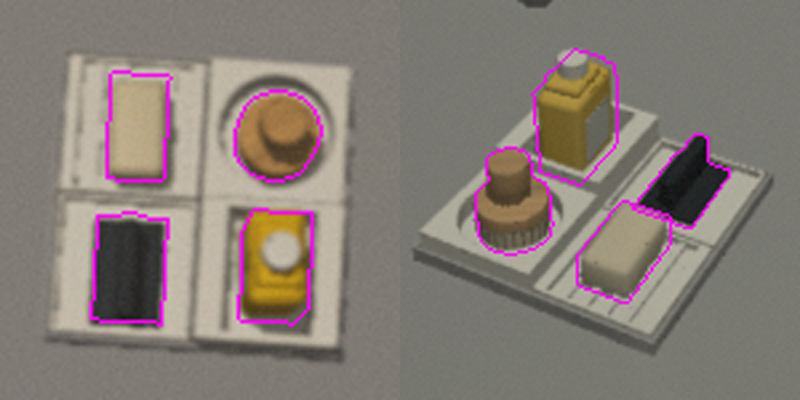

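All four outlines at the target poses coincide with the objects to within a few mm (soap (138,130), brush (278,135), scraper (130,268), detergent (275,268)). I'll do a quick pixel check that the sauce bottle and cutter haven't moved, then hand in.

```bash
python3 - <<'E'
from h import *
from workcell import arm
T=read_camera("top")["frame"][:,:,::-1]; o=cv2.resize(cv2.imread("pics/top0.png"),(560,420),interpolation=cv2.INTER_AREA)
for n,(u,v) in {"sauce":(163,164),"cutter":(457,188)}.items():
    g=lambda i:cv2.cvtColor(i[v-28:v+28,u-28:u+28],cv2.COLOR_BGR2GRAY).astype(np.float32)
    print(n,"shift px",np.round(cv2.phaseCorrelate(g(o),g(T),cv2.createHanningWindow((56,56),cv2.CV_32F)),2))  if 0 else print(n,cv2.phaseCorrelate(g(o),g(T)))
print(arm.sign_off())
E
```

```text
sauce ((-0.02819040921681193, 0.02096753353800196), 1.0034281227323745)
cutter ((0.013437888390978259, 0.020109773345424742), 0.995869874159495)
the job is handed in; nothing more can be done
None
```

I put all four washing-up things into their holders, let go of each one on contact, and handed the job in at about 31 s of robot time. The sign-off gives no verdict.

- **Placing:** each of the four touched down close to the height I had worked out for its floor or ribs. I felt a clear contact force of about 8–10 N for the soap, brush and detergent. The scraper gave only about 1 N, but at the expected height.
- **Final position:** in both cameras the soap, brush, scraper and detergent match the outlines at their target poses to within about 5 mm. All looked upright or flat, and the gripper had been moved clear.
- **Sauce bottle and cutter:** comparing the top view before and after, they shifted by less than 0.05 pixel, so they did not move.
- **Weak check:** my first automatic fit of the detergent bottle was poor (overlap 0.47) because its label is grey. I located it from its cap in both cameras instead. The two readings agreed to within 3 mm.

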